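Weigh two pistons on the pivot balance and load the heavier one in the sprung jig

TASK

One of these two identical-looking steel pistons is solid and the other is drilled out inside: set them upright on the balance, one on each pan, let go and let it tip. Leave the lighter one standing on its pan; take the one whose side dropped and load it upright in the jig, feeling along the sprung plate with light pressure (never squashing the plate hard down) until the piston finds the hole, then lower it to the jig's floor and let go. Go gently on the balance and the jig, do not topple a piston, and leave the drum, the bearing race and the wrench alone.

Things in the scene. Friction and masses are not known exactly. Their poses are not given: they have to be found in the camera images.
- piston_a_mid (a point): centre, half-way up, of one of two plain steel pistons of the same looks: an upright cylinder 28 mm in diameter and 85 mm tall (centre 42.5 mm above its foot), foot edge bevelled 2 to 3 mm, a shallow groove round its middle. z axis up along the piston. Weighs 0.23 to 0.46 kg; the heavier piston is at least 0.08 kg heavier. Which one it is cannot be seen. It starts standing on the bench.
- piston_b_mid (a point): the same point of the other piston, of the same size and looks.
- piston_a: the body of the first piston; origin at the centre of its foot, z up.
- piston_b: the body of the second piston; origin at the centre of its foot, z up.
- balance: pivot balance, fixed to the bench. Origin on the bench under the pivot; its arms run along its own y axis, z up. Grey stand 90 by 90 mm, 70 mm tall, pivot 56 mm up. An aluminium beam with a parallel link under it carries two round pans, 110 mm to each side of the pivot; the linkage keeps the pans level as the beam tips.
- beam (a joint): angle of the balance's beam in rad, 0 level, from -0.10 to 0.10 (stops). Positive: the pan on the balance's own +y side (pan_l) is up and pan_r is down. A weak spring levels it when empty; one piston alone tips it fully, and with both on, the heavier side drops fully (each pan 11 mm from level).
- pan_l (a point): middle of the floor of the pan on the balance's +y side, where a piston's foot stands; moves with the beam (75 mm above the bench when level). Pan floor about 45 mm in diameter inside a rim 6 mm high.
- pan_r (a point): the same on the pan of the balance's -y side.
- jig: loading jig, fixed to the bench. Origin on the bench under its middle, z up, length along its own y. Grey base 84 (x) by 186 (y) mm, end walls 26 mm tall; above it a sprung aluminium plate 80 (x) by 124 (y) by 10 mm with one through hole, 33 mm in diameter, bevelled 1.5 mm. The hole lies on the jig's centre line (own x = 0); its place along y varies and is not measured.
- jig_plate (a point): fixed point over the jig's middle at the plate's top, 45 mm above the bench. The plate is clamped so that the hole's centre lies anywhere from 22 mm to the -y to 22 mm to the +y side of this point. The plate springs straight down up to 12 mm: about 2.5 N starts it, then 0.6 N per mm, 10 N at its stop. A piston that meets the hole lets the plate spring up round it, and the force falls away.
- jig_floor (a point): middle of the jig's floor, a sprung steel pad 12 mm above the bench, on which the loaded piston's foot stands. About 6 N starts it down, then 2 N per mm, up to 5 mm; it carries a piston's own weight without sinking. 52 mm of the piston then shows above the plate.
- drum: bystander: steel clutch drum, flange 116 mm in diameter, 45 mm tall, loose on the bench, origin at the centre of its underside.
- bearing_race: bystander: steel ring 90 mm in diameter, 18 mm tall, loose on the bench, origin at the centre of its underside.
- wrench: bystander: steel open-ended wrench lying on the bench.

How it is judged:
By the outcome, as a careful person would: the job done as asked, in the order asked, and still so for the second after the job is handed in, with the robot touching nothing.
It also fails if it takes over 72 s, if anything falls off the work surface, if the arm or the gripper's body presses on something with over 40 N, if the wrist force passes 120 N, or if a joint passes its speed limit or range.

ROBOT

A 6-joint arm with a two-finger parallel gripper is mounted at the origin on the work surface. World frame = base frame: x ahead of the robot, y to its left, z up, the work surface at z = 0. Lengths are in m, angles in rad, forces in N, time in s.
With the tool pointing down it reaches from about 0.425 to 0.925 m from the base axis. Payload 12.5 kg.
Tool frame: the origin (TCP) lies at the very end of the fingers, on their centre line; the grasp point (between the pads) lies 19 mm behind it; z points along the fingers, y is the line along which they close (so a half turn about z gives the same grasp; the last joint's range is limited). The gripper opens to 85 mm and grips with 20 to 120 N. Pads are 22 mm wide; open, the fingers measure 114 mm over their backs; the gripper's body (76 mm by 85 mm) begins 54 mm behind the grasp point. The pads swing forward as they close: fully open they stand 13 mm farther back than shut.
Start: joints at [-1.303, 0.491, 1.559, -0, 1.092, -0.106], TCP at [0.228, -0.582, 0.231] pointing down, gripper open.
Joint ranges: [-3.1, 3.1], [-0.84, 2.19], [0.05, 2.79], [-1.13, 4.28], [0.06, 2.93], [-2.69, 2.69]. Speed limits (rad/s): [2.22, 2.22, 2.79, 3.14, 3.14, 3.14].

INTERFACE

Orientations are given as a unit quaternion [w, x, y, z].
In Python, from rig import r, grab_frame, camera_params gives the robot as it stands. The module is installed in compiled form; this text tells all that it offers.
- The arm moves only by the shell command python3 -m inch 'ROWS' [FORCE]. ROWS is text: rows parted by semicolons, each of 5 numbers parted by spaces: the finger opening in cm, from 0 to 8.54, then the shift along the tool's x, y, z in cm, then the turn about the tool's z in rad. A call has 1 to 20 rows; each row is the pose to reach, as a shift and turn from the pose commanded when the call began, along the tool's axes at that moment; what a row does not reach only later rows make up. A row lasts 1/10 s, in which the tool goes at most 50 mm and 8.59 degrees, less where a joint would pass 70% of its speed; a pose out of reach is approached as far as the arm can. A call with a gripper value outside its range is refused whole. The fingers move at their own pace and stop on an object; FORCE is the grip in N (left out, the last holds). Time passes only in rows, so rows that repeat a pose let the fingers close. It gives the time, the measured TCP pose, the force, the opening and the grip force at its end, in the units of the state.
- r.get_obs(): the state, without advancing time (a new reading comes with each control period).
- grab_frame(name): name is "scene" or "top" or "wrist"; returns (picture, depth): 480x640x3 uint8, red, green, blue; 480x640 float32, m along the optical axis (not along the pixel's ray), 0 where there is no reading.
- camera_params(name): a dict with "fx", "fy", "cx", "cy" (pixels), "view" (4x4, takes a point from world to camera coordinates). Camera axes: x right, y down, z forward; pixel columns grow to the right and rows downward; lengths in m; the calibration is good to about 2 mm. A picture is of the moment at which its call begins: read the wrist's pose just before it. camera_params takes no time and is no camera call; for the wrist camera it gives the pose at the moment of the call.
- r.hand_in(): hands the job in; it is judged then, once.
The state is a dict: "t": time; "q": joint angles; "dq": joint speeds; "tau": joint torques, N m; "tcp_pos": TCP position; "ee_rot": TCP orientation; "wrist_force": force on the tool from outside, world axes, zero at the start; "ft_torque": the same for the moment, N m; "finger_gap": finger opening in m; "gripper_force": force on a finger pad.
Only numpy, scipy, OpenCV 4.12 (cv2) and the standard library are available. Lean on these libraries where they do the work, as an engineer would, in place of code of your own. Each camera call takes 0.05 s, during which the arm holds its last target. There are 200 camera calls.

## Working session

There is one attempt and no reset: what is moved stays moved. The work goes in short steps, Python scripts to look and compute and a shell command to move; the robot and the scene stay as the last step left them, time stands still between calls to the robot, and variables do not carry over. Pictures are saved under pics/ and viewed, at most 10 in all, crops included, and the job is handed in when it is done.

```bash
mkdir -p pics; cat > h.py <<'E'
import numpy as np, cv2
from rig import r, grab_frame, camera_params
def shot(n,f,crop=None,s=1):
    P=camera_params(n); im,d=grab_frame(n); np.savez('pics/'+f,im=im,d=d,**{k:np.array(v) for k,v in P.items()})
    o=im[...,::-1]
    if crop: x0,y0,x1,y1=crop;o=cv2.resize(o[y0:y1,x0:x1],None,fx=s,fy=s,interpolation=cv2.INTER_CUBIC)
    cv2.imwrite('pics/'+f+'.png',o)
def load(f): return np.load('pics/'+f+'.npz')
def px(D,u,v,z=None):
    """world point at pixel: from depth, or on the plane of height z"""
    V=np.linalg.inv(D['view']); ray=np.array([(u-D['cx'])/D['fx'],(v-D['cy'])/D['fy'],1])
    if z is None: k=float(D['d'][int(v),int(u)])
    else: k=(z-V[2,3])/(V[:3,:3]@ray)[2]
    return V[:3,:3]@(ray*k)+V[:3,3]
def cloud(D):
    v,u=np.mgrid[:480,:640]; d=D['d']; V=np.linalg.inv(D['view'])
    p=np.stack([(u-D['cx'])/D['fx']*d,(v-D['cy'])/D['fy']*d,d],-1)
    return p@V[:3,:3].T+V[:3,3]
E
python3 - <<'E'
from h import *
shot('top','top0'); shot('scene','sc0')
o=r.get_obs(); print(o['t'],o['tcp_pos'],o['ee_rot'],o['wrist_force'],o['finger_gap'])
E
```

```text
0.1 [ 0.22819284 -0.58164079  0.23081745] [-4.67645972e-04  9.82583055e-01  1.85823357e-01 -4.44759090e-05] [0.09777309 0.39694731 1.35913944] 0.08563254860241913
```

View pics/top0.png

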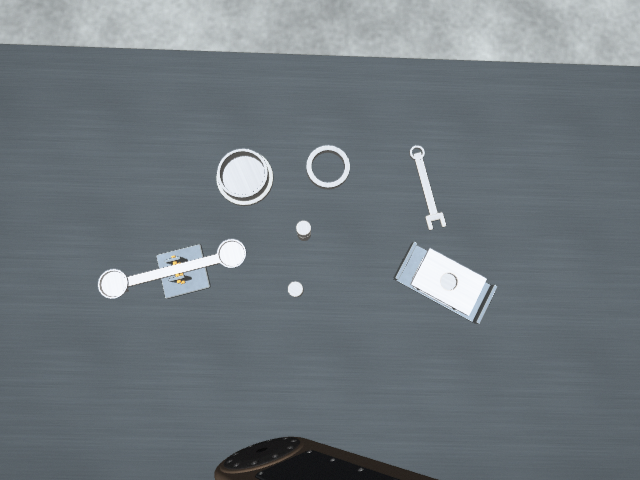

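View pics/sc0.png

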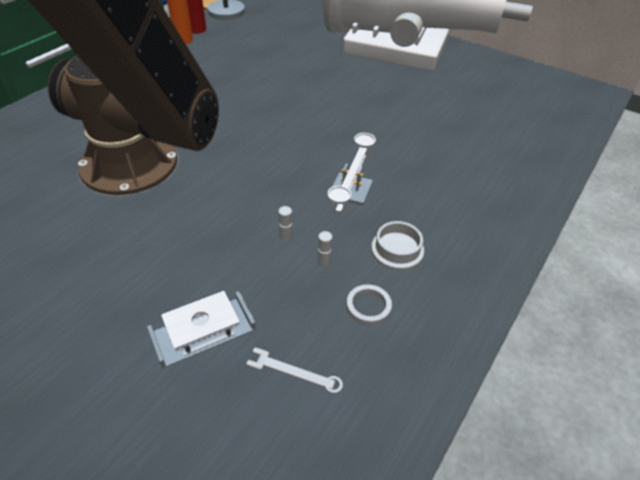

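The top view shows piston tops at (303,228) and (295,289), pans at (231,253) and (113,284), the jig plate centred near (449,282) with its hole at about (448,282). The drum is at (245,176), the race at (328,167) and the wrench on the right.

```bash
python3 - <<'E'
from h import *
np.set_printoptions(precision=4,suppress=True)
D=load('top0'); C=cloud(D); im=D['im']
print(np.linalg.inv(D['view'])[:3,3],D['fx'])
for n,u,v,z in [('p1',303,228,.085),('p2',295,289,.085),('panA',231,253,.075),('panB',113,284,.075),('hole',448,282,.045),('drum',245,176,.045),('race',328,167,.018)]:
    print(n,px(D,u,v,z),px(D,u,v))
def sel(u0,v0,u1,v1,a,b):
    s=C[v0:v1,u0:u1].reshape(-1,3); s=s[(s[:,2]>a)&(s[:,2]<b)]; return s
for n,b in [('p1',(285,205,325,250,.08,.09)),('p2',(275,270,315,310,.08,.09)),('panA',(210,235,252,275,.065,.1)),('panB',(92,264,134,304,.06,.1)),('plate',(390,235,500,330,.041,.05)),('holefl',(435,270,462,295,.0,.035))]:
    s=sel(*b); 
    if len(s)==0: print(n,'none'); continue
    c,w,a=cv2.minAreaRect(s[:,:2].astype(np.float32)); print(n,len(s),s.mean(0),'rect',np.array(c),np.array(w),a, np.percentile(s[:,2],[5,50,95]))
# enlarged mosaic
cr=lambda x0,y0,x1,y1,s: cv2.resize(im[y0:y1,x0:x1,::-1],(s,int(s*(y1-y0)/(x1-x0))),interpolation=cv2.INTER_CUBIC)
a=cr(90,225,250,305,800);b=cr(395,235,500,330,330);c=cr(270,210,330,310,180)
o=np.zeros((400+300,800,3),np.uint8);o[:400]=a;h=min(300,b.shape[0]);o[400:400+h,:330]=b[:h];h=min(300,c.shape[0]);o[400:400+h,400:580]=c[:h]
cv2.imwrite('pics/m0.png',cv2.resize(o,(680,595)))
E
```

```text
[ 0.4664 -0.0011  0.9461] 470.2465719880281
p1 [0.6045 0.0146 0.085 ] [0.6046 0.0146 0.0842]
p2 [0.4918 0.0258 0.085 ] [0.4918 0.0258 0.0851]
panA [0.5554 0.1467 0.075 ] [0.5554 0.1467 0.075 ]
panB [0.493  0.3578 0.075 ] [0.4929 0.3575 0.0758]
hole [ 0.5136 -0.2662  0.045 ] [ 0.5152 -0.2752  0.0144]
drum [0.7111 0.1323 0.045 ] [0.7212 0.1378 0.0081]
race [ 0.7426 -0.0314  0.018 ] [ 0.7477 -0.0319  0.0009]
p1 172 [0.6053 0.0143 0.0846] rect [0.6049 0.0146] [0.0267 0.026 ] 1.5692600011825562 [0.0823 0.0845 0.0868]
p2 178 [0.4921 0.026  0.0848] rect [0.4919 0.0259] [0.0254 0.0256] 1.5841219425201416 [0.0823 0.0848 0.0874]
panA 652 [0.5553 0.1465 0.076 ] rect [0.5549 0.1457] [0.0516 0.0521] 25.831802368164062 [0.0726 0.0753 0.0814]
panB 733 [0.4942 0.3572 0.0751] rect [0.4938 0.357 ] [0.053  0.0532] 63.44999313354492 [0.071  0.0748 0.0808]
plate 2462 [ 0.5148 -0.2673  0.045 ] rect [ 0.5151 -0.2678] [0.1254 0.0808] 62.65089416503906 [0.0424 0.045  0.0476]
holefl 202 [ 0.5168 -0.2758  0.0122] rect [ 0.5172 -0.2761] [0.0289 0.032 ] 87.14509582519531 [0.0098 0.0119 0.0145]
```

View pics/m0.png

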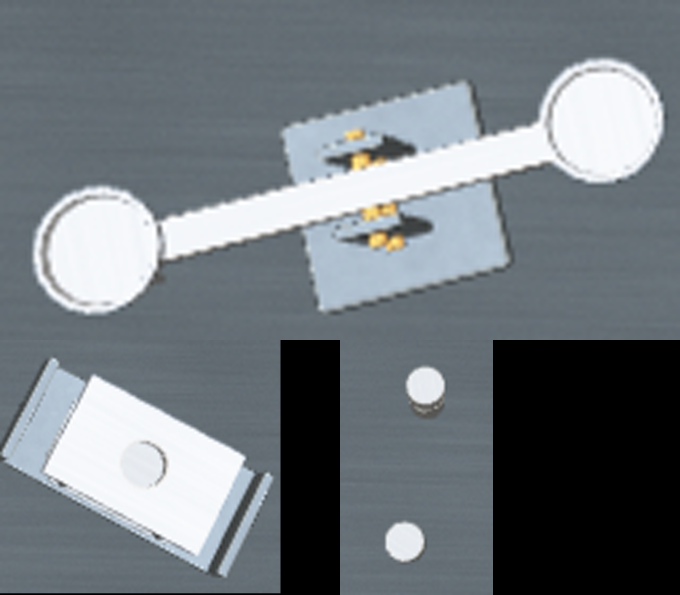

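Everything agrees with the given sizes: the pans are 219 mm apart, the piston tops are at 85 mm, and the plate measures 125x81 at 45 mm. I'm moving above the nearer piston and squaring the tool with the world axes.

```bash
python3 -m inch '6 1 -1 0 0.05; 6 3 -3 0 0.1; 6 6 -6 0 0.2; 6 9.5 -9.5 0 0.3; 6 13 -13 0 0.373; 6 16.5 -16.5 0 0.373; 6 20 -20 0 0.373; 6 23.5 -23.5 0 0.373; 6 27 -27 0 0.373; 6 30.5 -30.5 0 0.373; 6 34 -34 0 0.373; 6 37.5 -37.5 0 0.373; 6 41 -41 0 0.373; 6 44 -44 0 0.373; 6 46 -46 0 0.373; 6 46.74 -46.94 0 0.373; 6 46.74 -46.94 0 0.373; 6 46.74 -46.94 0 0.373' 40; python3 - <<'E'
from h import *
o=r.get_obs();print(o['q'],o['tcp_pos'],o['ee_rot'],o['wrist_force'])
shot('wrist','w0')
E
```

```text
t: 1.9
tcp_pos: [0.4915, 0.0252, 0.2311]
ee_rot: [0.0, 1.0, 0.0, -0.0]
wrist_force: [0.1, -0.5, -0.8]
finger_gap: 0.0602
gripper_force: 0.0
[-8.29770072e-02  3.03471071e-01  1.87603855e+00 -3.89014727e-04
  9.62608334e-01  1.48716663e+00] [0.49153189 0.02516605 0.23111276] [ 1.37192034e-04  9.99999857e-01  4.37522120e-04 -2.75021587e-04] [ 0.11831817 -0.48538467 -0.77203146]
```

View pics/w0.png

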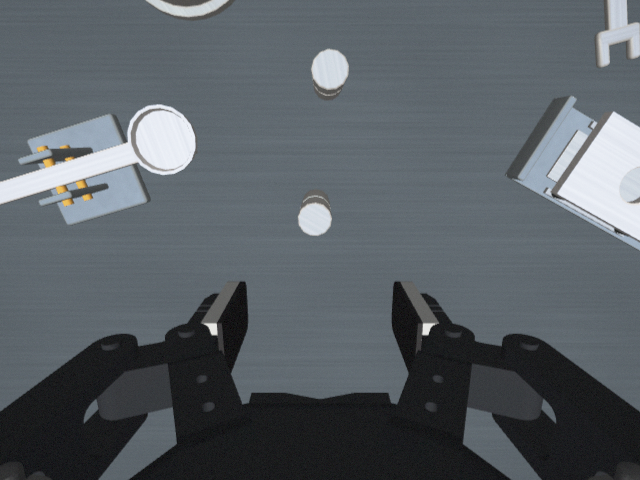

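The wrist view shows the near piston's top at (315,219), the far one at (330,70), and the jig hole at the right edge. I'll compare the piston positions with the top-camera values.

```bash
python3 - <<'E'
from h import *
D=load('w0');print(px(D,315,219,.085),px(D,330,69,.085),px(D,163,138,.075),px(D,639,184,.045))
E
```

```text
[0.49316172 0.02822281 0.085     ] [0.60615051 0.01698543 0.085     ] [0.5569077  0.14936211 0.075     ] [ 0.51705139 -0.26579016  0.045     ]
```

```bash
python3 -m inch '6 0.1 -0.2 1 0; 6 0.1 -0.2 3 0; 6 0.1 -0.2 6 0; 6 0.1 -0.2 9 0; 6 0.1 -0.2 12 0; 6 0.1 -0.2 15 0; 6 0.1 -0.2 17 0; 6 0.1 -0.2 18.2 0; 6 0.1 -0.2 18.6 0; 6 0.1 -0.2 18.6 0; 4 0.1 -0.2 18.6 0; 3.4 0.1 -0.2 18.6 0; 2.9 0.1 -0.2 18.6 0; 2.5 0.1 -0.2 18.6 0; 2.5 0.1 -0.2 18.6 0; 2.5 0.1 -0.2 18.6 0; 2.5 0.1 -0.2 18.6 0; 2.5 0.1 -0.2 18.6 0' 40
```

```text
t: 3.75
tcp_pos: [0.4933, 0.0281, 0.046]
ee_rot: [-0.0, 1.0, 0.0, 0.001]
wrist_force: [-0.1, 4.1, 6.2]
finger_gap: 0.0274
gripper_force: 38.8
```

```bash
python3 -m inch '2.5 0 0 -0.5 0; 2.5 0 0 -2 0; 2.5 0 0 -5 0; 2.5 0 0 -9 0; 2.5 0 -1 -11.5 0; 2.5 0 -3 -12.5 0; 2.5 0 -6 -13 0; 2.5 0 -9 -13 0; 2.5 0 -12.5 -13 0; 2.5 0 -16 -13 0; 2.5 0 -19.5 -13 0; 2.5 0.1 -23 -13 0; 2.5 0.1 -26.5 -13 0; 2.5 0.1 -29.5 -13 0; 2.5 0.15 -31.5 -13 0; 2.5 0.15 -32.7 -13 0; 2.5 0.15 -33.1 -13 0; 2.5 0.15 -33.1 -13 0; 2.5 0.15 -33.1 -13 0; 2.5 0.15 -33.1 -13 0'; python3 - <<'E'
from h import *
print(r.get_obs()['wrist_force'])
shot('wrist','w1')
E
```

```text
t: 5.75
tcp_pos: [0.4944, 0.3579, 0.1754]
ee_rot: [0.0, 1.0, -0.0, 0.0]
wrist_force: [-0.3, 0.5, -2.4]
finger_gap: 0.0273
gripper_force: 39.8
[-0.27395479  0.49553228 -2.36903879]
```

View pics/w1.png

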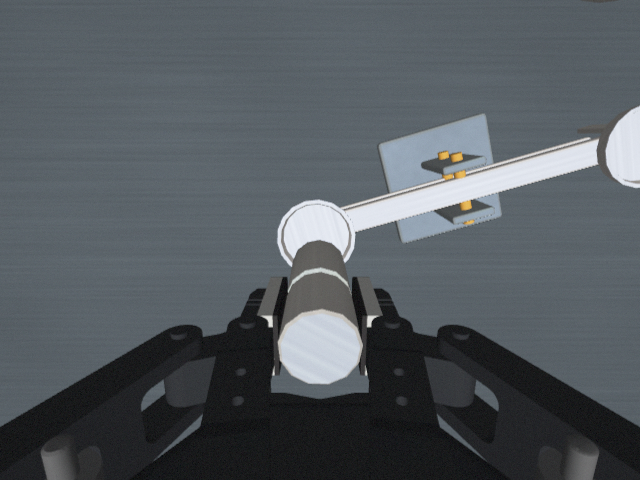

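The pan is centred near (316,235), with the piston held upright in front of it and its top at (320,346). I'll check the alignment.

```bash
python3 - <<'E'
from h import *
D=load('w1');print(px(D,316,236,.081),px(D,320,347,.215))
E
```

```text
[0.4958033  0.35980583 0.081     ] [0.49519179 0.35759121 0.215     ]
```

```bash
python3 -m inch '2.5 0.05 -0.1 1 0; 2.5 0.05 -0.1 2.5 0; 2.5 0.05 -0.1 4 0; 2.5 0.05 -0.1 4.9 0; 2.5 0.05 -0.1 5.2 0; 2.5 0.05 -0.1 5.35 0; 2.5 0.05 -0.1 5.5 0; 2.5 0.05 -0.1 5.65 0; 2.5 0.05 -0.1 5.8 0; 2.5 0.05 -0.1 5.95 0; 2.5 0.05 -0.1 6.1 0; 2.5 0.05 -0.1 6.25 0; 2.5 0.05 -0.1 6.35 0; 2.5 0.05 -0.1 6.35 0; 2.5 0.05 -0.1 6.35 0'
```

```text
t: 7.3
tcp_pos: [0.4947, 0.3598, 0.1118]
ee_rot: [0.0, 1.0, 0.0, -0.0]
wrist_force: [-0.6, -0.2, -1.8]
finger_gap: 0.0274
gripper_force: 39.8
```

```bash
python3 -m inch '2.5 0 0 0.05 0; 2.5 0 0 0.1 0; 2.5 0 0 0.15 0; 2.5 0 0 0.2 0; 2.5 0 0 0.2 0; 2.5 0 0 0.2 0'
```

```text
t: 7.9
tcp_pos: [0.4948, 0.3598, 0.11]
ee_rot: [-0.0, 1.0, 0.0, 0.0]
wrist_force: [-1.2, -0.7, 2.1]
finger_gap: 0.0272
gripper_force: 40.1
```

```bash
python3 -m inch '2.9 0 0 0 0; 3.2 0 0 0 0; 3.8 0 0 0 0; 5 0 0 0 0; 6 0 0 0 0; 6 0 0 0 0; 6 0 0 0 0; 6 0 0 -1 0; 6 0 0 -3 0; 6 0 0 -6 0; 6 0 0 -9 0; 6 0 0 -11 0; 6 0 0 -12 0; 6 0 0 -12 0'; python3 - <<'E'
from h import *
shot('wrist','w2')
E
```

```text
t: 9.3
tcp_pos: [0.495, 0.36, 0.2313]
ee_rot: [-0.001, 1.0, 0.0, 0.001]
wrist_force: [-0.4, -0.6, -0.3]
finger_gap: 0.0601
gripper_force: 0.0
```

View pics/w2.png

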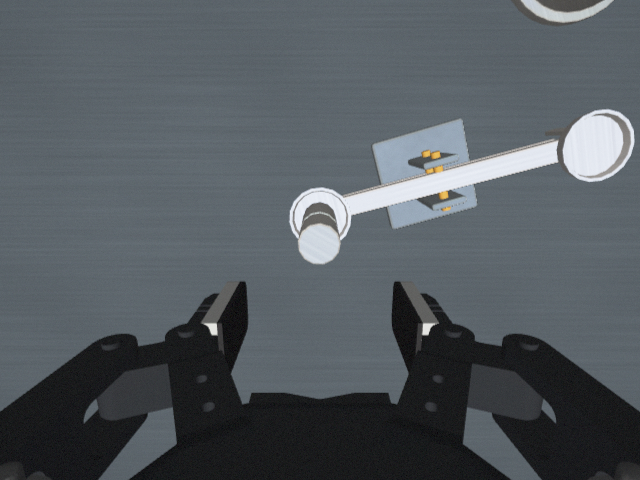

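The first piston stands upright in pan B at (319,230), with its foot inside the rim. Now for the second one.

```bash
python3 -m inch '6 0.5 1 0 0; 6 1.5 3 0 0; 6 3 7 0 0; 6 4 11 0 0; 6 5 15 0 0; 6 6 19 0 0; 6 7.5 23 0 0; 6 9 27 0 0; 6 10 30.5 0 0; 6 10.8 33 0 0; 6 11.1 34.1 0 0; 6 11.1 34.35 0 0; 6 11.1 34.35 1 0; 6 11.1 34.35 4 0; 6 11.1 34.35 8 0; 6 11.1 34.35 12 0; 6 11.1 34.35 16 0; 6 11.1 34.35 18 0; 6 11.1 34.35 18.6 0; 6 11.1 34.35 18.6 0' && python3 -m inch '4.5 0 0 0 0; 3.6 0 0 0 0; 3 0 0 0 0; 2.5 0 0 0 0; 2.5 0 0 0 0; 2.5 0 0 0 0; 2.5 0 0 0 0; 2.5 0 0 0 0' 40
```

```text
t: 11.35
tcp_pos: [0.6054, 0.0174, 0.0431]
ee_rot: [-0.0, 1.0, 0.001, -0.001]
wrist_force: [0.1, -0.4, 1.6]
finger_gap: 0.0602
gripper_force: 0.0
t: 12.15
tcp_pos: [0.6065, 0.0166, 0.0449]
ee_rot: [-0.0, 1.0, 0.0, 0.001]
wrist_force: [-0.8, 2.1, 6.6]
finger_gap: 0.0274
gripper_force: 38.9
```

```bash
python3 -m inch '2.5 0 0 -0.5 0; 2.5 0 0 -2 0; 2.5 0 0 -5 0; 2.5 0 0 -9 0; 2.5 0 0 -12 0; 2.5 -0.4 -1 -13.3 0; 2.5 -1.2 -3 -13.5 0; 2.5 -2.2 -6 -13.5 0; 2.5 -3.3 -9 -13.5 0; 2.5 -4.4 -11.5 -13.5 0; 2.5 -4.9 -12.9 -13.5 0; 2.5 -5 -13.2 -13.5 0; 2.5 -5 -13.2 -13.5 0; 2.5 -5 -13.2 -13.5 0; 2.5 -5 -13.2 -13.5 0'; python3 - <<'E'
from h import *
shot('wrist','w3')
E
```

```text
t: 13.65
tcp_pos: [0.5562, 0.1476, 0.1787]
ee_rot: [0.0, 1.0, -0.0, -0.0]
wrist_force: [0.4, 0.2, -4.5]
finger_gap: 0.027
gripper_force: 40.0
```

View pics/w3.png

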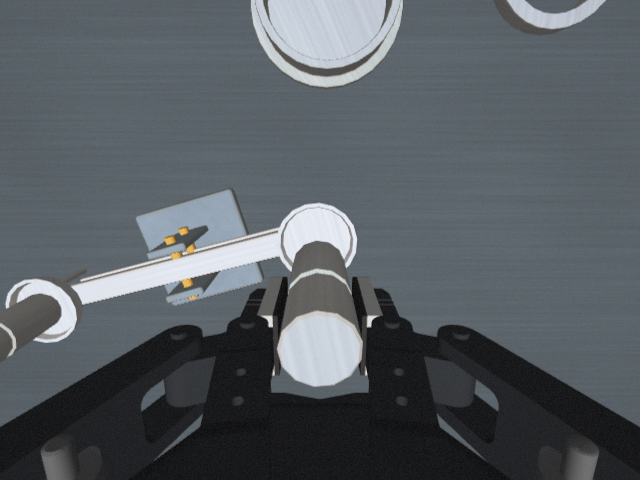

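Pan A's rim is centred near (317,240) and the piston top at (320,348). They look aligned as at pan B.

```bash
python3 - <<'E'
from h import *
D=load('w3');print(px(D,317,240,.092),px(D,320,348,.219))
E
python3 -m inch '2.5 0 -0.1 1 0; 2.5 0 -0.1 2.5 0; 2.5 0 -0.1 3.7 0; 2.5 0 -0.1 4.3 0; 2.5 0 -0.1 4.5 0; 2.5 0 -0.1 4.65 0; 2.5 0 -0.1 4.8 0; 2.5 0 -0.1 4.95 0; 2.5 0 -0.1 5.1 0; 2.5 0 -0.1 5.25 0; 2.5 0 -0.1 5.4 0; 2.5 0 -0.1 5.55 0; 2.5 0 -0.1 5.7 0; 2.5 0 -0.1 5.7 0; 2.5 0 -0.1 5.7 0; 2.5 0 -0.1 5.7 0'
```

```text
[0.55694179 0.14873929 0.092     ] [0.5570517  0.14723384 0.219     ]
t: 15.3
tcp_pos: [0.5559, 0.1494, 0.1218]
ee_rot: [0.0, 1.0, 0.0, 0.0]
wrist_force: [0.6, -1.8, -1.5]
finger_gap: 0.0276
gripper_force: 40.1
```

```bash
python3 -m inch '2.5 0 0 0.15 0; 2.5 0 0 0.3 0; 2.5 0 0 0.45 0; 2.5 0 0 0.6 0; 2.5 0 0 0.6 0; 2.9 0 0 0.6 0; 3.2 0 0 0.6 0; 3.8 0 0 0.6 0; 5 0 0 0.6 0; 6 0 0 0.6 0; 6 0 0 0.6 0; 6 0 0 0.6 0; 6 0 0 -0.5 0; 6 0 0 -2.5 0; 6 0 0 -5.5 0; 6 0 0 -8.5 0; 6 0 0 -11 0; 6 0 0 -12 0; 6 0 0 -12 0'; python3 - <<'E'
from h import *
shot('wrist','w4')
D=load('w4');C=cloud(D)
s=C.reshape(-1,3)
for n,c in [('A',(.557,.1488)),('B',(.4955,.3595))]:
    m=(np.hypot(s[:,0]-c[0],s[:,1]-c[1])<.016)&(s[:,2]>.1); q=s[m]; t=np.percentile(q[:,2],[50,90]); 
    w=q[q[:,2]>t[0]-.004]; print(n,t,w.mean(0),len(q))
E
```

```text
t: 17.2
tcp_pos: [0.5562, 0.1494, 0.2432]
ee_rot: [-0.0, 1.0, 0.0, 0.001]
wrist_force: [-0.3, -0.1, -0.2]
finger_gap: 0.0599
gripper_force: 0.0
A [0.32768257 0.33661949] [0.56716813 0.14922334 0.33144931] 11344
B [0.14960702 0.17101492] [0.49749954 0.35201272 0.16301533] 3603
```

View pics/w4.png

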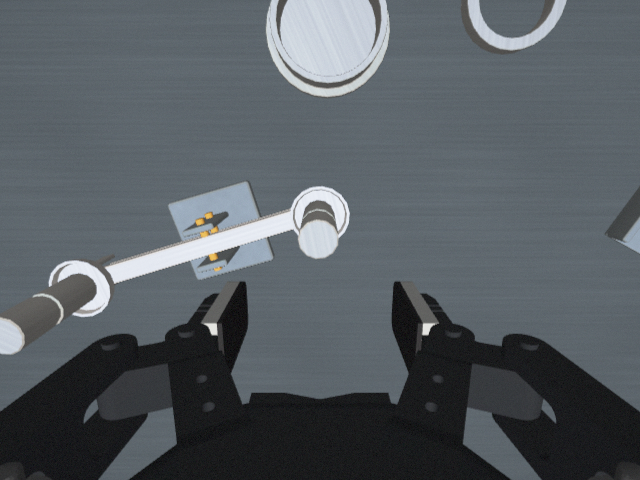

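Both pistons stand: A's top is at (318,237), and B's is at (10,337) at the left edge. I'll read the top heights.

```bash
python3 - <<'E'
from h import *
D=load('w4');C=cloud(D)
print(np.median(C[230:245,310:326].reshape(-1,3),0),np.median(C[330:344,4:15].reshape(-1,3),0), px(D,318,238,.149))
E
```

```text
[0.55725962 0.1503564  0.14941003] [0.49446025 0.35521056 0.17102398] [0.55643865 0.15002149 0.149     ]
```

Pan A dropped: its piston top is at 149 mm against 171 mm for B, so A's piston is the heavy one. I'll grasp it and raise it slowly so the other pan sinks gently.

```bash
python3 -m inch '6 0.05 0 1 0; 6 0.05 0 3 0; 6 0.05 0 6 0; 6 0.05 0 9 0; 6 0.05 0 11.5 0; 6 0.05 0 13 0; 6 0.05 0 13.3 0; 6 0.05 0 13.3 0; 4.5 0.05 0 13.3 0; 3.6 0.05 0 13.3 0; 3 0.05 0 13.3 0; 2.5 0.05 0 13.3 0; 2.5 0.05 0 13.3 0; 2.5 0.05 0 13.3 0; 2.5 0.05 0 13.3 0; 2.5 0.05 0 13.3 0' 40 && python3 -m inch '2.5 0 0 -0.1 0; 2.5 0 0 -0.25 0; 2.5 0 0 -0.4 0; 2.5 0 0 -0.55 0; 2.5 0 0 -0.7 0; 2.5 0 0 -0.85 0; 2.5 0 0 -1 0; 2.5 0 0 -1.15 0; 2.5 0 0 -1.3 0; 2.5 0 0 -1.45 0; 2.5 0 0 -1.6 0; 2.5 0 0 -1.75 0; 2.5 0 0 -1.9 0; 2.5 0 0 -2.05 0; 2.5 0 0 -2.2 0; 2.5 0 0 -2.35 0; 2.5 0 0 -2.6 0; 2.5 0 0 -3.2 0; 2.5 0 0 -4.2 0; 2.5 0 0 -5.2 0'
```

```text
t: 18.85
tcp_pos: [0.5567, 0.1496, 0.1094]
ee_rot: [-0.0, 1.0, 0.0, 0.001]
wrist_force: [-0.8, 2.0, 7.1]
finger_gap: 0.0276
gripper_force: 39.2
t: 20.85
tcp_pos: [0.5564, 0.1493, 0.1617]
ee_rot: [0.0, 1.0, 0.0, 0.0]
wrist_force: [0.2, -0.2, -4.4]
finger_gap: 0.0271
gripper_force: 39.5
```

```bash
python3 -m inch '2.5 -0.3 1 0 0; 2.5 -0.8 3 0 0; 2.5 -1.5 6 0 0; 2.5 -2.3 9.5 0 0; 2.5 -3.2 13 0 0; 2.5 -4 16.5 0 0; 2.5 -4.8 20 0 0; 2.5 -5.6 23.5 0 0; 2.5 -6.4 27 0 0; 2.5 -7.2 30.5 0 0; 2.5 -8 34 0 0; 2.5 -8.8 37.5 0 0; 2.5 -9.3 39.8 0 0; 2.5 -9.6 41.2 0 0; 2.5 -9.6 41.5 0 0; 2.5 -9.6 41.5 0 0; 2.5 -9.6 41.5 0 0; 2.5 -9.6 41.5 0 0'; python3 - <<'E'
from h import *
shot('wrist','w5',(100,40,540,400),1.8)
shot('top','t5')
for f in('w5','t5'):
    C=cloud(load(f)).reshape(-1,3)
    m=(np.hypot(C[:,0]-.515,C[:,1]+.2675)<.09)
    p=C[m&(abs(C[:,2]-.045)<.004)]; c,w,a=cv2.minAreaRect(p[:,:2].astype(np.float32)); print(f,'plate',c,w,a,len(p))
print(r.get_obs()['wrist_force'])
E
```

```text
t: 22.65
tcp_pos: [0.4609, -0.2647, 0.1609]
ee_rot: [-0.0, 1.0, 0.001, -0.0]
wrist_force: [1.0, 0.5, -4.5]
finger_gap: 0.027
gripper_force: 39.9
w5 plate (0.5154252052307129, -0.26492074131965637) (0.12457042932510376, 0.08041281998157501) 62.71943283081055 19186
t5 plate (0.5153183341026306, -0.2674808204174042) (0.12449263036251068, 0.0805169865489006) 62.76634216308594 2231
[ 0.13483644  0.19945998 -4.20175884]
```

View pics/w5.png

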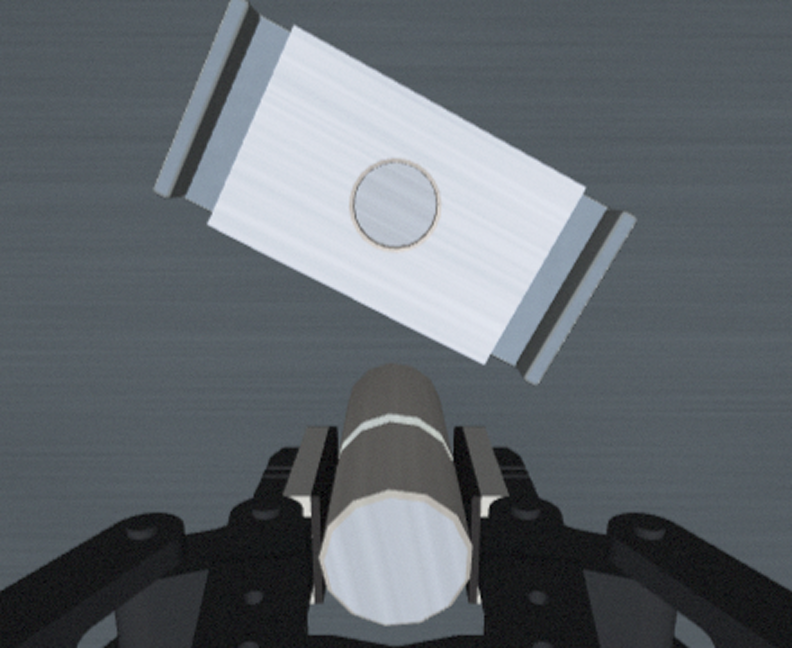

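The plate and hole are clear, with the hole centred at crop (395,203), full (319.4,152.8). The piston is upright in the grip with its top at full (320,349). I'm working out the hole and piston positions.

```bash
python3 - <<'E'
from h import *
D=load('w5');print(px(D,319.4,152.8,.045),px(D,320,349.4,.2005)); o=r.get_obs();print(o['tcp_pos'])
C=cloud(D)[130:176,298:342].reshape(-1,3);print(np.median(C[C[:,2]<.03],0))
E
```

```text
[ 0.51663239 -0.26499234  0.045     ] [ 0.46085179 -0.26505262  0.2005    ]
[ 0.46092003 -0.26498073  0.16084469]
[ 0.51514144 -0.26476614  0.01258772]
```

The piston must go 55.7 mm forward to reach the hole. I'll touch down lightly 10 mm short along the jig's axis, then feel toward it.

```bash
python3 -m inch '2.5 1 0.2 0 0; 2.5 3 0.5 1 0; 2.5 4.5 0.8 2.5 0; 2.5 5.1 0.89 4 0; 2.5 5.1 0.89 5.5 0; 2.5 5.1 0.89 6.3 0; 2.5 5.1 0.89 6.6 0; 2.5 5.1 0.89 6.8 0; 2.5 5.1 0.89 6.9 0; 2.5 5.1 0.89 7 0; 2.5 5.1 0.89 7.05 0; 2.5 5.1 0.89 7.1 0; 2.5 5.1 0.89 7.15 0; 2.5 5.1 0.89 7.2 0; 2.5 5.1 0.89 7.2 0; 2.5 5.1 0.89 7.2 0'
```

```text
t: 24.35
tcp_pos: [0.5118, -0.2747, 0.0889]
ee_rot: [0.0, 1.0, 0.0, 0.0]
wrist_force: [-0.1, -0.9, -1.1]
finger_gap: 0.0274
gripper_force: 40.1
```

Contact at about 3.3 N. Feeling along now.

```bash
python3 -m inch '2.5 0 0 0.05 0; 2.5 0.05 -0.09 0.05 0; 2.5 0.09 -0.18 0.05 0; 2.5 0.14 -0.27 0.05 0; 2.5 0.18 -0.36 0.05 0; 2.5 0.23 -0.44 0.05 0; 2.5 0.23 -0.44 0.05 0' && python3 -m inch '2.5 0.05 -0.09 0 0; 2.5 0.09 -0.18 0 0; 2.5 0.14 -0.27 0 0; 2.5 0.14 -0.27 0 0' && python3 -m inch '2.5 0.05 -0.09 0 0; 2.5 0.09 -0.18 0 0; 2.5 0.09 -0.18 0 0'
```

```text
t: 25.05
tcp_pos: [0.514, -0.27, 0.0883]
ee_rot: [-0.0, 1.0, 0.0, -0.0]
wrist_force: [-1.3, -1.7, 0.1]
finger_gap: 0.027
gripper_force: 40.1
t: 25.45
tcp_pos: [0.5154, -0.2671, 0.088]
ee_rot: [-0.0, 1.0, 0.0, -0.0]
wrist_force: [0.4, -0.0, -3.8]
finger_gap: 0.0271
gripper_force: 39.8
t: 25.75
tcp_pos: [0.5163, -0.2655, 0.0883]
ee_rot: [-0.0, 1.0, 0.0, -0.0]
wrist_force: [0.2, -0.3, -4.3]
finger_gap: 0.0268
gripper_force: 39.8
```

The force fell away, so the hole is found. Lowering to the floor.

```bash
python3 -m inch '2.5 0 0 0.15 0; 2.5 0 0 0.35 0; 2.5 0 0 0.6 0; 2.5 0 0 0.6 0' && python3 -m inch '2.5 0 0 0.3 0; 2.5 0 0 0.7 0; 2.5 0 0 1.1 0; 2.5 0 0 1.5 0; 2.5 0 0 1.8 0; 2.5 0 0 2.05 0; 2.5 0 0 2.25 0; 2.5 0 0 2.35 0; 2.5 0 0 2.35 0'
```

```text
t: 26.15
tcp_pos: [0.5161, -0.2656, 0.0819]
ee_rot: [-0.0, 1.0, 0.0, -0.0]
wrist_force: [-0.1, 0.2, -4.3]
finger_gap: 0.0266
gripper_force: 39.8
t: 27.05
tcp_pos: [0.5163, -0.2657, 0.0587]
ee_rot: [0.0, 1.0, 0.0, -0.0]
wrist_force: [-1.0, 0.1, -3.1]
finger_gap: 0.0267
gripper_force: 39.8
```

```bash
python3 -m inch '2.5 0 0 0.05 0; 2.5 0 0 0.1 0; 2.5 0 0 0.13 0; 2.5 0 0 0.13 0; 2.5 0 0 0.13 0'
```

```text
t: 27.55
tcp_pos: [0.5164, -0.2657, 0.0577]
ee_rot: [0.0, 1.0, 0.0, 0.0]
wrist_force: [-0.1, 1.2, -1.7]
finger_gap: 0.0274
gripper_force: 40.1
```

```bash
python3 -m inch '2.5 0 0 0.05 0; 2.5 0 0 0.05 0; 2.8 0 0 0.05 0; 3.1 0 0 0.05 0; 3.8 0 0 0.05 0; 5 0 0 0.05 0; 6 0 0 0.05 0; 6 0 0 0.05 0; 6 0 0 0.05 0; 6 0 0 -1 0; 6 0 0 -3 0; 6 0 0 -6 0; 6 0 0 -10 0; 6 0 0 -13 0; 6 0 0 -15 0; 6 -2 0 -16 0; 6 -4 0 -16 0; 6 -5 0 -16 0; 6 -5 0 -16 0; 6 -5 0 -16 0'; python3 - <<'E'
from h import *
shot('wrist','w6',(100,0,540,330),1.8); shot('top','t6')
for f,b in [('w6',None),('t6',None)]:
    C=cloud(load(f)).reshape(-1,3)
    for n,c in [('jig',(.5165,-.2655)),('B',(.4955,.3595))]:
        q=C[(np.hypot(C[:,0]-c[0],C[:,1]-c[1])<.025)&(C[:,2]>.085)&(C[:,2]<.19)]
        if len(q): t=np.percentile(q[:,2],95); w=q[q[:,2]>t-.006]; print(f,n,np.median(q[:,2]),w.mean(0),len(w))
E
```

```text
t: 29.55
tcp_pos: [0.4668, -0.2659, 0.2177]
ee_rot: [0.0, 1.0, 0.0, 0.0]
wrist_force: [-0.5, -0.1, 0.0]
finger_gap: 0.0605
gripper_force: 0.0
w6 jig 0.09744608975644567 [ 0.51508822 -0.26567247  0.09746052] 1172
t6 jig 0.09673822046456082 [ 0.51457862 -0.26756812  0.09691277] 185
t6 B 0.1446751302588114 [0.49397817 0.35617158 0.14816911] 226
```

View pics/t6.png

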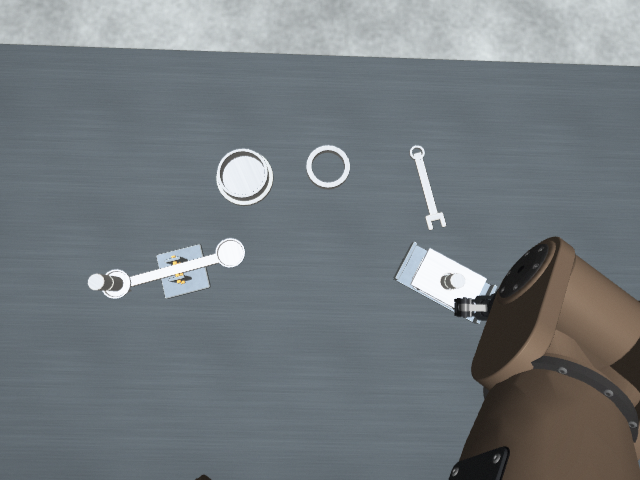

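The loaded piston stands at (452,281) with its top at 97 mm, so its foot is on the floor at 12 mm. The lighter one stands on its lowered pan at (97,282) with its top at 149 mm, and the drum, race and wrench haven't moved.

```bash
python3 -c "
from rig import r
print(r.hand_in())"
```

```text
the job is handed in; nothing more can be done
None
```

The job is handed in: the heavier piston stands on the jig's floor, released, after being felt into the hole with light pressure, and the lighter one is still upright on its pan; the arm's last recorded time was about 29.6 s, with the drum, bearing race and wrench untouched.

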